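# Flip the stock tags to match the bins

## Task

Bring the stock board up to date: with the fingertips, push over the hinged wooden tags as needed, so that the tag in front of each full bin leans back towards its bin with the disc face showing, and the tag in front of each bin that is down to its last single blank leans forward towards the robot with the bar face showing. Some tags may be right already. Pick nothing up, and leave the blanks in the bins and the other things about the board where they are.

Things in the scene. Friction and masses are not known exactly. Their poses are not given: they have to be found in the camera images.
- board: plywood stock board 275 x 540 mm, 15 mm thick, on the bench; origin at bench level under the middle of the row of four tags, x from the tags to the row of four wooden bins, y along both rows (spacing 90 mm). Bins are open, inside 79 (x) by 82 mm, rims 60 mm above the bench; near wall 120 mm beyond the hinge line, one bin straight behind each tag
- hinge_a (a point): middle of the hinge line of tag a, 55 mm above the bench, between two small ears on a dark wooden foot (36 x 66 mm, fixed to the board; ear tops 63 mm above the bench). x points to this tag's bin, y along the hinge, z up. The feet are in any order along the row
- hinge_b (a point): middle of the hinge line of tag b, 55 mm above the bench, between two small ears on a dark wooden foot (36 x 66 mm, fixed to the board; ear tops 63 mm above the bench). x points to this tag's bin, y along the hinge, z up. The feet are in any order along the row
- hinge_c (a point): middle of the hinge line of tag c, 55 mm above the bench, between two small ears on a dark wooden foot (36 x 66 mm, fixed to the board; ear tops 63 mm above the bench). x points to this tag's bin, y along the hinge, z up. The feet are in any order along the row
- hinge_d (a point): middle of the hinge line of tag d, 55 mm above the bench, between two small ears on a dark wooden foot (36 x 66 mm, fixed to the board; ear tops 63 mm above the bench). x points to this tag's bin, y along the hinge, z up. The feet are in any order along the row
- tag_a (a joint): angle of tag a, a light wooden leaf 50 mm wide, 6 mm thick, free edge 55 mm from the hinge: 0 upright, +0.7 rad leaning fully back towards its bin (the face with the dark round disc is uppermost), -0.7 rad leaning fully towards the robot (the face with the dark bar is uppermost). About 30 g, nearly frictionless: it falls to a stop on whichever side of upright it is left.
- edge_a (a point): middle of the free edge of tag a. When the tag is on either stop it is 35 mm from the hinge line horizontally and 97 mm above the bench, with open space beneath it; it swings over easiest when pushed up along its arc
- tag_b (a joint): angle of tag b, a light wooden leaf 50 mm wide, 6 mm thick, free edge 55 mm from the hinge: 0 upright, +0.7 rad leaning fully back towards its bin (the face with the dark round disc is uppermost), -0.7 rad leaning fully towards the robot (the face with the dark bar is uppermost). About 30 g, nearly frictionless: it falls to a stop on whichever side of upright it is left.
- edge_b (a point): middle of the free edge of tag b. When the tag is on either stop it is 35 mm from the hinge line horizontally and 97 mm above the bench, with open space beneath it; it swings over easiest when pushed up along its arc
- tag_c (a joint): angle of tag c, a light wooden leaf 50 mm wide, 6 mm thick, free edge 55 mm from the hinge: 0 upright, +0.7 rad leaning fully back towards its bin (the face with the dark round disc is uppermost), -0.7 rad leaning fully towards the robot (the face with the dark bar is uppermost). About 30 g, nearly frictionless: it falls to a stop on whichever side of upright it is left.
- edge_c (a point): middle of the free edge of tag c. When the tag is on either stop it is 35 mm from the hinge line horizontally and 97 mm above the bench, with open space beneath it; it swings over easiest when pushed up along its arc
- tag_d (a joint): angle of tag d, a light wooden leaf 50 mm wide, 6 mm thick, free edge 55 mm from the hinge: 0 upright, +0.7 rad leaning fully back towards its bin (the face with the dark round disc is uppermost), -0.7 rad leaning fully towards the robot (the face with the dark bar is uppermost). About 30 g, nearly frictionless: it falls to a stop on whichever side of upright it is left.
- edge_d (a point): middle of the free edge of tag d. When the tag is on either stop it is 35 mm from the hinge line horizontally and 97 mm above the bench, with open space beneath it; it swings over easiest when pushed up along its arc
- full_1_mid (a point): centre of a loose strapped bundle of nine wooden handle blanks (68 x 60 x 60 mm) that fills one bin, its top 80 mm above the bench: that bin is full. It is 167 mm along x from the hinge of its bin's tag
- full_2_mid (a point): centre of a loose strapped bundle of nine wooden handle blanks (68 x 60 x 60 mm) that fills one bin, its top 80 mm above the bench: that bin is full. It is 167 mm along x from the hinge of its bin's tag
- last_1_mid (a point): centre of a single loose blank (68 x 20 x 20 mm) lying alone in a bin: that bin is not full. It is 167 mm along x from the hinge of its bin's tag
- last_2_mid (a point): centre of a single loose blank (68 x 20 x 20 mm) lying alone in a bin: that bin is not full. It is 167 mm along x from the hinge of its bin's tag
- wax_jar: bystander: amber jar, 48 mm wide, 60 mm tall, standing on the left end of the board; origin at its underside
- offcut: bystander: loose wooden offcut 60 x 35 x 30 mm on the right end of the board; origin at its underside
- drink: bystander: glass bottle, 58 mm wide, 170 mm tall, on the bench at the left; origin at its underside
- screwdriver: bystander: screwdriver lying on the bench at the right
Not all that is in view belongs to the job. Leave any turquoise look-alike of the part that bears last_1_mid alone.

How it is judged:
By the outcome, as a careful person would: the job done as asked, in the order asked, and still so for the second after the job is handed in, with the robot touching nothing.
It also fails if it takes over 40 s, if anything falls off the work surface, if the arm or the gripper's body presses on something with over 40 N, if the wrist force passes 120 N, or if a joint passes its speed limit or range.

## Robot

A 6-joint arm with a two-finger parallel gripper is mounted at the origin on the work surface. World frame = base frame: x ahead of the robot, y to its left, z up, the work surface at z = 0. Lengths are in mm, angles in rad, forces in N, time in s.
With the tool pointing down it reaches from about 325 to 775 mm from the base axis. Payload 9.3 kg.
Tool frame: the origin (TCP) lies midway between the tips of the shut fingers; the grasp point (between the pads) lies 19 mm behind it (arm.grasp_offset is the distance from the TCP to the grasp point, in mm); z points along the fingers, y is the line along which they close (so a half turn about z gives the same grasp; the last joint's range is limited). The gripper opens to 85 mm and grips with 20 to 120 N. Pads are 22 mm wide; open, the fingers measure 114 mm over their backs; the gripper's body (76 mm by 85 mm) begins 54 mm behind the grasp point. The pads swing forward as they close: fully open they stand 13 mm farther back than shut.
Start: joints at [-1.491, 0.259, 0.021, 1.334, 0, 1.418], TCP at [126.88, -535.162, 194.979] pointing down, gripper open.
Joint ranges: [-3.04, 3.04], [-0.91, 1.82], [-1.04, 1.36], [-1.92, 1.95], [-1.52, 1.45], [-3.14, 3.14]. Speed limits (rad/s): [2.22, 2.22, 2.79, 3.14, 3.14, 3.14].

## Interface

Orientations are given as a unit quaternion [x, y, z, w].
In Python, from station import arm gives the robot as it stands. The module is installed in compiled form; this text tells all that it offers.
- The arm moves only by the tool apply_moves, never from a script. Its argument "plan" is a list of rows, each a list of 2 entries, a list of its own where there are three numbers: the shift along the tool's x, y, z in mm, then the turn, a rotation vector about the tool's x, y, z in degrees. In form: [[[dx, dy, dz], [wx, wy, wz]], ...]. A call has 1 to 20 rows; each row shifts and turns the commanded pose from where the row before left it, along the tool's axes as they then stand; what a row does not reach is not made up. A row lasts 1/12 s, in which the tool goes at most 41.7 mm and 7.16 degrees, less where a joint would pass 70% of its speed; a pose out of reach is approached as far as the arm can. A call with a gripper value outside its range is refused whole. "jaw" is the finger opening in mm, from 0 to 85.4, set as the call begins (left out, the last holds). The fingers move at their own pace and stop on an object; "force" is the grip in N (left out, the last holds). Time passes only in rows, so rows that do not move let the fingers close. It gives the time, the measured TCP pose, the force, the opening and the grip force at its end, in the units of the state.
- arm.observe(): the state, without advancing time (a new reading comes with each control period).
- arm.capture(name): name is "scene" or "top" or "wrist"; returns a dict with "frame" (384x512x3 uint8, red, green, blue), "camera_matrix" (3x3 intrinsics, pixels), "R" (3x3) and "t" (3): a world point X has camera coordinates R X + t. Camera axes: x right, y down, z forward; pixel columns grow to the right and rows downward; lengths in mm; the calibration is good to about 2 mm. The wrist camera is an equidistant fisheye: a pixel r from the principal point sees the ray r / f radians off the axis. A picture is of the moment at which its call begins. There is no depth.
- arm.close_job(): hands the job in; it is judged then, once.
The state is a dict: "time": time; "joints": joint angles; "qvel": joint speeds; "joint_torque": joint torques, N m; "ee_pos": TCP position; "tcp_rot": TCP orientation; "ft_force": force on the tool from outside, world axes, zero at the start; "wrist_torque": the same for the moment, N m; "grip_width": finger opening in mm; "finger_force": force on a finger pad.
Only numpy, scipy, OpenCV 4.12 (cv2) and the standard library are available. Lean on these libraries where they do the work, as an engineer would, in place of code of your own. Each camera call takes 0.05 s, during which the arm holds its last target. There are 200 camera calls.

## Working session

There is one attempt and no reset: what is moved stays moved. The work goes in short steps, Python scripts to look and compute and a tool call to move; the robot and the scene stay as the last step left them, time stands still between calls to the robot, and variables do not carry over. Pictures are saved under pics/ and viewed, at most 10 in all, crops included, and the job is handed in when it is done.

Besides the shell and the picture viewer there is one more tool, called after "Emit:" by a JSON object that holds its "fn" and its "kwargs", one argument or row to a line. apply_moves: Moves the arm, as the interface text tells. Its arguments: {"type":"object","properties":{"plan":{"type":"array"},"jaw":{"type":"number"},"force":{"type":"number"}},"required":["plan"]}

```bash
mkdir -p pics; python3 - <<'E'
from station import arm
import cv2,pickle,numpy as np
d={}
for n in("scene","top"):
    c=arm.capture(n);d[n]=c
    cv2.imwrite(f"pics/{n}0.png",cv2.resize(c["frame"][:,:,::-1],(768,576),interpolation=cv2.INTER_CUBIC))
    print(n,np.array(c["camera_matrix"]).round(1).tolist(),np.array(c["R"]).round(3).tolist(),np.array(c["t"]).round(0))
pickle.dump(d,open("c0.pkl","wb"))
print(arm.observe())
E
```

```text
scene [[475.3, 0.0, 260.9], [0.0, 475.3, 189.8], [0.0, 0.0, 1.0]] [[0.795, 0.606, -0.006], [0.464, -0.615, -0.638], [-0.391, 0.504, -0.77]] [-485. -231. 1739.]
top [[392.5, 0.0, 253.3], [0.0, 392.5, 192.6], [0.0, 0.0, 1.0]] [[-0.0, -1.0, -0.014], [-0.987, 0.003, -0.163], [0.163, 0.014, -0.987]] [ -11.  649. 1278.]
{'time': 0.1, 'joints': array([-1.49061470e+00,  2.59118698e-01,  2.09110404e-02,  1.33368584e+00,
        2.03184345e-05,  1.41819480e+00]), 'qvel': array([ 4.99933326e-04, -1.43646160e-03,  2.07466442e-03,  7.00506848e-05,
        4.34872417e-05,  1.33979428e-04]), 'joint_torque': array([ 6.20930252e-03, -5.56692517e+01,  3.45068800e+01,  1.16358339e-02,
       -7.81360154e-05,  1.86569190e-05]), 'ee_pos': array([ 126.85836537, -534.91069576,  194.46486625]), 'tcp_rot': array([ 9.93233995e-01,  1.16128939e-01,  3.00125347e-05, -5.47859896e-04]), 'ft_force': array([-0.54707205,  0.11308068, -0.62003336]), 'wrist_torque': array([-0.08848268, -0.04503451,  0.008566  ]), 'finger_force': 0.0, 'grip_width': 85.31043130923278}
```

View pics/scene0.png

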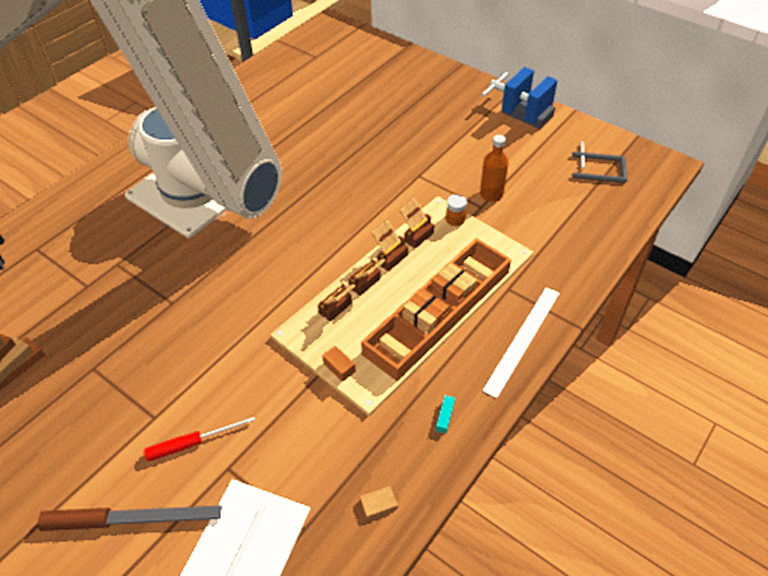

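View pics/top0.png

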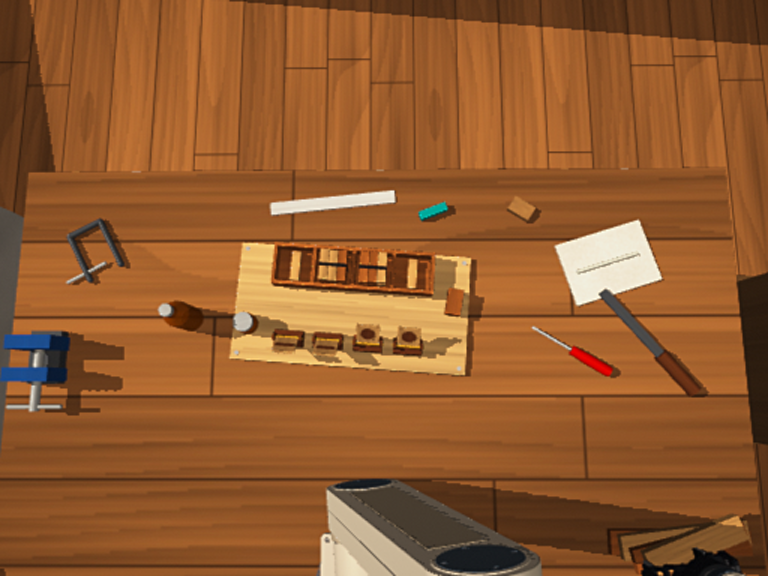

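The top view shows bins from left to right as single (295,265), full (331,265), full (372,268) and single (413,270). The tags are at (288,340), (327,342), (367,335) and (408,340), and the right two seem to show discs. The turquoise block at (433,211) is the look-alike, outside the board. I'll confirm with an enlarged crop and measure the board.

```bash
cat > h.py <<'E'
import numpy as np
def ray(c,uv,z):
    K,R,t=(np.array(c[k],float) for k in("camera_matrix","R","t"))
    d=R.T@np.linalg.solve(K,[uv[0],uv[1],1]);o=-R.T@t
    return o+d*(z-o[2])/d[2]
def proj(c,X):
    K,R,t=(np.array(c[k],float) for k in("camera_matrix","R","t"))
    p=K@(R@np.array(X)+t);return p[:2]/p[2]
E
python3 - <<'E'
import pickle,cv2,numpy as np
from h import *
d=pickle.load(open("c0.pkl","rb"))
t=d["top"];f=t["frame"][:,:,::-1]
a=cv2.resize(f[155:255,150:320],(800,471),interpolation=cv2.INTER_CUBIC)
cv2.imwrite("pics/crop1.png",a)
hsv=cv2.cvtColor(f,cv2.COLOR_BGR2HSV)
# dark feet / bins: list dark-brown contours in board region
m=cv2.inRange(hsv,(0,60,0),(15,255,140));k=np.zeros_like(m);k[155:255,150:320]=1;m*=k
for c in cv2.findContours(m,cv2.RETR_EXTERNAL,cv2.CHAIN_APPROX_NONE)[0]:
    if cv2.contourArea(c)>25: print(cv2.contourArea(c),cv2.minAreaRect(c),cv2.boundingRect(c))
# bins corners & board corners (full-res px = view/1.5) 
for n,uv,z in[("boardTL",(242,243),15),("boardTR",(471,257),15),("BR",(467,376),15),("BL",(230,360),15),("binTL",(275,242),60),("binTR",(435,254),60),("binBR",(433,297),60),("binBL",(273,286),60)]:
    print(n,ray(t,np.array(uv)/1.5,z).round(1))
E
```

```text
88.0 ((271.2179260253906, 231.0136260986328), (20.1481876373291, 11.1033353805542), 3.5763344764709473) (261, 225, 21, 13)
89.0 ((245.0, 229.5), (11.0, 20.0), 90.0) (235, 224, 21, 12)
51.0 ((272.5, 224.5), (7.0, 9.0), 90.0) (268, 221, 10, 8)
106.0 ((218.5, 227.5), (21.0, 13.0), 0.0) (208, 221, 22, 14)
49.0 ((244.5, 222.5), (7.0, 9.0), 90.0) (240, 219, 10, 8)
124.5 ((191.69000244140625, 225.16998291015625), (21.778892517089844, 12.303659439086914), 8.130102157592773) (181, 219, 23, 14)
42.5 ((166.9000244140625, 216.70004272460938), (8.497058868408203, 13.86362075805664), 26.56505012512207) (160, 209, 13, 14)
72.5 ((152.10975646972656, 216.51219177246094), (6.073734283447266, 16.675161361694336), 6.340191841125488) (150, 208, 7, 18)
150.0 ((234.42715454101562, 193.06350708007812), (107.29655456542969, 2.8563218116760254), 3.9182491302490234) (181, 188, 108, 10)
309.5 ((314.5267333984375, 211.8115692138672), (9.142861366271973, 77.72163391113281), 5.877392768859863) (306, 173, 14, 78)
1123.0 ((248.033203125, 179.0022430419922), (77.22856903076172, 23.281648635864258), 3.814074993133545) (209, 165, 79, 28)
361.0 ((195.4137420654297, 175.2942657470703), (24.279438018798828, 22.882537841796875), 3.814074993133545) (183, 164, 26, 24)
255.0 ((234.49742126464844, 157.67324829101562), (5.984066486358643, 169.04200744628906), 89.54886627197266) (150, 155, 170, 7)
boardTL [766.1 314.6  15. ]
boardTR [ 730.4 -225.1   15. ]
BR [ 454.5 -209.    15. ]
BL [491.1 331.7  15. ]
binTL [757.1 227.5  60. ]
binTR [ 727.7 -137.3   60. ]
binBR [ 629.  -131.3   60. ]
binBL [655.  229.1  60. ]
```

View pics/crop1.png

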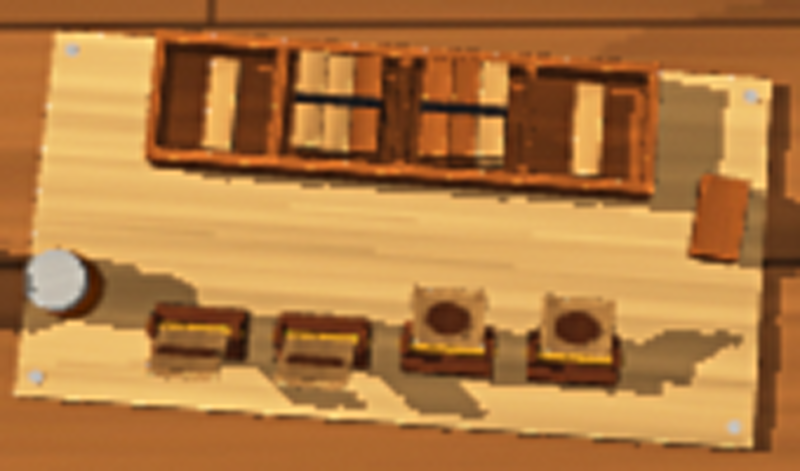

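Confirmed. Tag 1 (crop 195,345) shows its bar before a single blank, which is right. Tag 2 (322,350) shows its bar before a full bin, so it must go back. Tag 3 (447,318) shows its disc before a full bin, which is right. Tag 4 (577,325) shows its disc before a single blank, so it must come forward.

```bash
python3 - <<'E'
import pickle,cv2,numpy as np
from h import *
d=pickle.load(open("c0.pkl","rb"));t=d["top"];s=d["scene"]
yaw=-0.0661;R=np.array([[np.cos(yaw),-np.sin(yaw)],[np.sin(yaw),np.cos(yaw)]])
P=[]
for uv in[(198,330),(322,338),(447,350),(573,357)]:
    p=ray(t,np.array(uv)*170/800+[150,155],55);P.append(p);print(p.round(1))
C=np.mean(P,0)[:2];print("C",C)
# bin near wall row check: 120 beyond hinge (near wall outer) 
b=(np.array([629,-131.3])+np.array([655,229.1]))/2
print("bins near in board",R.T@(b-C), "board ctr",R.T@(np.array([610.5,53])-C))
# colour-based check in top and scene: yellow hinge strips
for n,c in d.items():
    h=cv2.cvtColor(c["frame"],cv2.COLOR_RGB2HSV)
    m=cv2.inRange(h,(20,170,150),(32,255,255))
    for k in cv2.connectedComponentsWithStats(m)[2:]:
        pass
    _,_,st,ce=cv2.connectedComponentsWithStats(m)
    for a,q in zip(st[1:],ce[1:]):
        if a[4]>4: print(n,a,q.round(1),ray(c,q,55).round(1))
for i in(1.5,.5,-.5,-1.5):
    h=C+R@[0,90*i]
    print(h.round(1),"e fwd",(h+R@[-35,0]).round(1),"back",(h+R@[35,0]).round(1),"scene px x1.5",proj(s,[*h,55])*1.5)
E
```

```text
[538.7 192.8  55. ]
[532.9 104.3  55. ]
[524.3  15.5  55. ]
[519.2 -73.8  55. ]
C [528.77273727  59.6956461 ]
bins near in board [113.69306861  -3.29319731] board ctr [81.99104593 -1.28278503]
scene [275 146   9   8  15] [279.1 149.2] [538.8 194.4  55. ]
scene [257 160  10   9  20] [261.2 164.3] [532.4 103.9  55. ]
[537.7 194.4] e fwd [502.8 196.7] back [572.6 192.1] scene px x1.5 [418.28543568 223.57939558]
[531.7 104.6] e fwd [496.8 106.9] back [566.7 102.3] scene px x1.5 [391.66209385 246.12798305]
[525.8  14.8] e fwd [490.9  17.1] back [560.7  12.5] scene px x1.5 [363.51207822 269.96958391]
[519.9 -75. ] e fwd [484.9 -72.7] back [554.8 -77.3] scene px x1.5 [333.7001955  295.21869987]
```

Hinges are consistent across both views, within about 2 mm. I'll go to the bin side of tag 4 first, at about (595,-80), staying high with the tool aligned to the board.

Emit:
{"fn": "apply_moves", "kwargs": {
  "plan": [
    [[0,0,0],[0,0,5.7]],
    [[0,0,0],[0,0,5.7]],
    [[0,0,0],[0,0,5.7]],
    [[25.7,-28.5,0],[0,0,0]],
    [[25.7,-28.5,0],[0,0,0]],
    [[25.7,-28.5,0],[0,0,0]],
    [[25.7,-28.5,0],[0,0,0]],
    [[25.7,-28.5,0],[0,0,0]],
    [[25.7,-28.5,0],[0,0,0]],
    [[25.7,-28.5,0],[0,0,0]],
    [[25.7,-28.5,0],[0,0,0]],
    [[25.7,-28.5,0],[0,0,0]],
    [[25.7,-28.5,0],[0,0,0]],
    [[25.7,-28.5,0],[0,0,0]],
    [[25.7,-28.5,0],[0,0,0]],
    [[25.7,-28.5,0],[0,0,0]],
    [[25.7,-28.5,0],[0,0,0]],
    [[25.7,-28.5,0],[0,0,0]],
    [[25.7,-28.5,0],[0,0,0]],
    [[25.7,-28.5,0],[0,0,0]]
  ],
  "jaw": 0
}}

```text
time: 1.77
ee_pos: [595.6, -78.6, 194.7]
tcp_rot: [0.999, -0.033, -0.0, -0.0]
ft_force: [0.3, -1.0, 0.0]
grip_width: 0.0
finger_force: 0.0
```

Emit:
{"fn": "apply_moves", "kwargs": {
  "plan": [
    [[0,0,28],[0,0,0]],
    [[0,0,28],[0,0,0]],
    [[0,0,28],[0,0,0]],
    [[0,0,28],[0,0,0]],
    [[0,0,0],[0,0,0]],
    [[-10,0,0],[0,0,0]],
    [[-10,0,0],[0,0,0]],
    [[-10,0,0],[0,0,0]],
    [[-10,0,0],[0,0,0]],
    [[-8,0,0],[0,0,0]],
    [[-7,0,0],[0,0,0]],
    [[-7,0,0],[0,0,0]],
    [[-7,0,0],[0,0,0]],
    [[-6,0,0],[0,0,0]],
    [[0,0,0],[0,0,0]],
    [[0,0,0],[0,0,0]]
  ]
}}

```text
time: 3.1
ee_pos: [519.8, -75.5, 83.2]
tcp_rot: [0.999, -0.033, 0.0, 0.0]
ft_force: [0.1, 0.0, -0.3]
grip_width: -0.1
finger_force: 0.0
```

```bash
python3 - <<'E'
from station import arm
import cv2
c=arm.capture("scene")["frame"][:,:,::-1]
cv2.imwrite("pics/s1.png",cv2.resize(c[110:240,160:360],(800,520),interpolation=cv2.INTER_CUBIC))
E
```

```text
(no output)
```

View pics/s1.png

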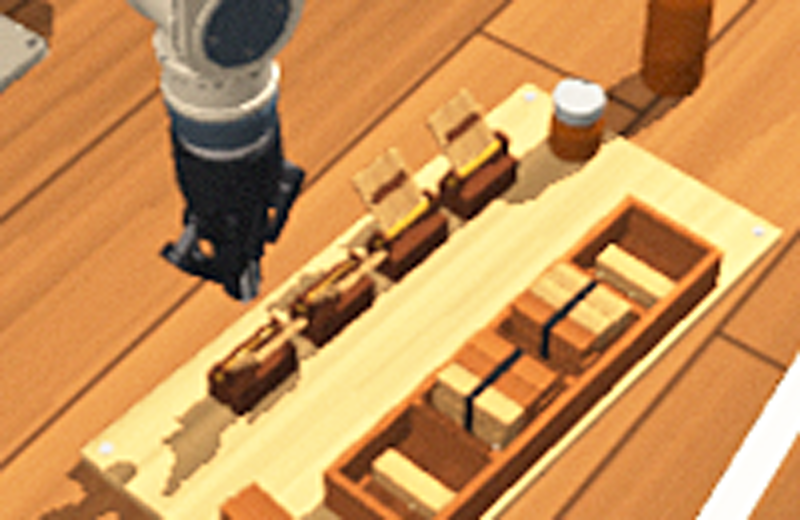

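```bash
python3 - <<'E'
from station import arm
import cv2,numpy as np
from h import *
o=arm.observe();p=np.array(o["ee_pos"])
ims=[]
for n,w in(("scene",(100,150)),("top",(100,150))):
    c=arm.capture(n);q=proj(c,p);print(n,q,[proj(c,p+[0,0,dz]).round(1) for dz in(20,40)])
    u,v=int(q[0])-50,int(q[1])-70
    a=cv2.resize(c["frame"][v:v+110,u:u+80,::-1],(400,550),interpolation=cv2.INTER_CUBIC)
    cv2.circle(a,(int((q[0]-u)*5),int((q[1]-v)*5)),4,(0,255,0),1)
    ims.append(a)
cv2.imwrite("pics/s2.png",np.hstack(ims))
E
```

```text
scene [221.76083334 191.1073884 ] [array([221.3, 186.8]), array([220.8, 182.5])]
top [272.56875633 230.03116751] [array([272.8, 229.6]), array([273. , 229.2])]
```

View pics/s2.png

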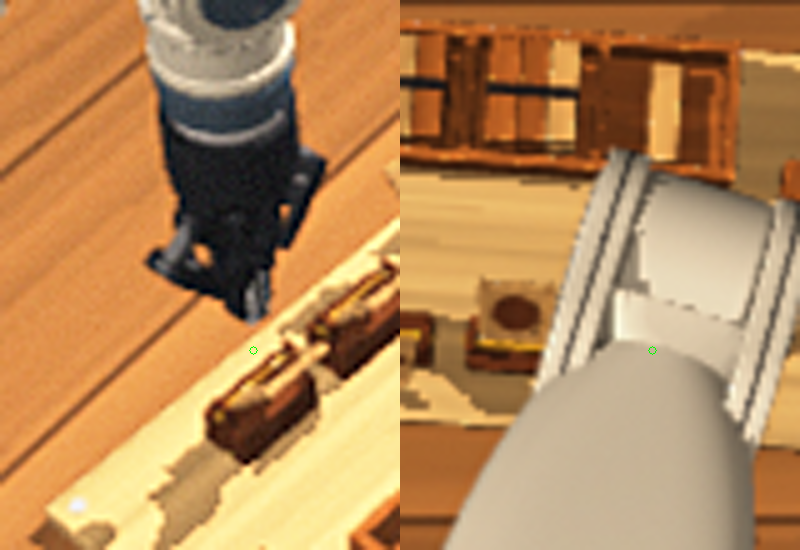

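The tag is still leaning back, and the fingertips appear to be higher than reported, about z=110. I'll check with the wrist camera before moving again.

```bash
python3 - <<'E'
from station import arm
import cv2,numpy as np
from h import *
c=arm.capture("wrist");o=arm.observe()
cv2.imwrite("pics/w1.png",cv2.resize(c["frame"][:,:,::-1],(768,576),interpolation=cv2.INTER_CUBIC))
K,R,t=(np.array(c[k],float) for k in("camera_matrix","R","t"))
print(K.round(1).tolist(),R.round(3).tolist(),"cam pos",(-R.T@t).round(1),o["ee_pos"],o["grip_width"],o["joints"])
def fp(X):
    p=R@np.array(X)+t;th=np.arctan2(np.hypot(*p[:2]),p[2]);return K[:2,2]+K[0,0]*th*p[:2]/np.hypot(*p[:2])
p=o["ee_pos"]
print("tcp",fp(p)*1.5,"tcp+28",fp(p+[0,0,28])*1.5,"hinge4",fp([519.9,-75,55])*1.5,"e4back",fp([554.8,-77.3,97])*1.5,"e4fwd",fp([484.9,-72.7,97])*1.5,"h3",fp([525.8,14.8,55])*1.5)
E
```

```text
[[297.3, 0.0, 257.3], [0.0, 297.3, 196.5], [0.0, 0.0, 1.0]] [[-0.066, -0.998, 0.0], [-0.961, 0.064, 0.27], [-0.269, 0.018, -0.963]] cam pos [587.5 -80.2 262.2] [520.11192135 -75.51963238  82.91243081] 0.22700873527049395 [-3.03953471e-01  2.76168403e-01 -2.49154093e-01  1.04540217e+00
  2.69473505e-05  2.90328238e+00]
tcp [385.44788012 333.77331004] tcp+28 [385.39818236 360.37440705] hinge4 [384.45419971 314.09582788] e4back [383.99883467 260.55777706] e4fwd [384.3573138  421.45729308] h3 [210.02300745 313.24015115]
```

View pics/w1.png

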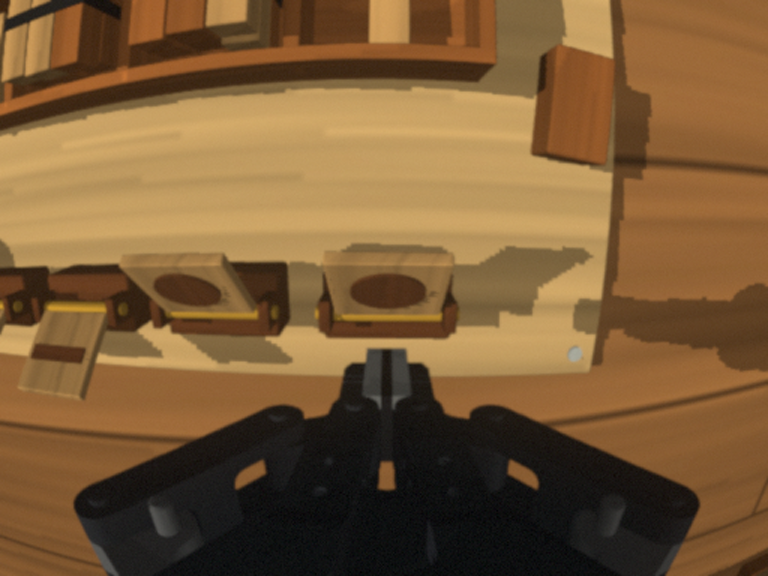

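The wrist view shows tag 4's hinge strip at (387,317) and its edge at (387,255), where predicted, so the horizontal estimate is good. The fingertip shows at (387,350) instead of 334, so the tips are about 28 mm higher than reported and passed over the tag. I'll repeat the pull 28 mm lower.

Emit:
{"fn": "apply_moves", "kwargs": {
  "plan": [
    [[25,0,0],[0,0,0]],
    [[25,0,0],[0,0,0]],
    [[25,0,0],[0,0,0]],
    [[0,0,14],[0,0,0]],
    [[0,0,14],[0,0,0]],
    [[0,0,0],[0,0,0]],
    [[-10,0,0],[0,0,0]],
    [[-10,0,0],[0,0,0]],
    [[-10,0,0],[0,0,0]],
    [[-10,0,0],[0,0,0]],
    [[0,0,0],[0,0,0]]
  ]
}}

```text
time: 4.22
ee_pos: [553.0, -77.5, 55.5]
tcp_rot: [0.999, -0.033, -0.0, -0.0]
ft_force: [0.3, 0.3, -0.5]
grip_width: -0.2
finger_force: 0.0
```

```bash
python3 - <<'E'
from station import arm
import cv2,numpy as np
from h import *
c=arm.capture("wrist");o=arm.observe();s=arm.capture("scene")
print(o["ee_pos"],o["ft_force"])
q=proj(s,o["ee_pos"]);u,v=int(q[0])-50,int(q[1])-60
a=cv2.resize(s["frame"][v:v+80,u:u+80,::-1],(400,400),interpolation=cv2.INTER_CUBIC)
cv2.circle(a,(int((q[0]-u)*5),int((q[1]-v)*5)),4,(0,255,0),1)
w=cv2.resize(c["frame"][140:300,177:337,::-1],(400,400),interpolation=cv2.INTER_CUBIC)
cv2.imwrite("pics/s3.png",np.hstack([a,w]))
E
```

```text
[554.06362006 -77.69234668  55.63503504] [-0.22863225 -0.40545893 -0.09095613]
```

View pics/s3.png

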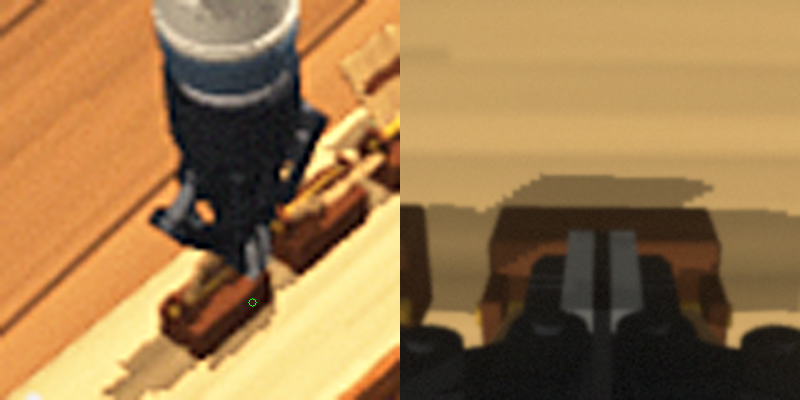

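Contact now: the leaf is upright behind the fingers, and the tip is clear above the foot. I'll continue the pull, then rise.

Emit:
{"fn": "apply_moves", "kwargs": {
  "plan": [
    [[-8,0,0],[0,0,0]],
    [[-8,0,0],[0,0,0]],
    [[-7,0,0],[0,0,0]],
    [[-6,0,0],[0,0,0]],
    [[-5,0,0],[0,0,0]],
    [[0,0,0],[0,0,0]],
    [[0,0,0],[0,0,0]],
    [[0,0,-30],[0,0,0]],
    [[0,0,-35],[0,0,0]],
    [[0,0,-35],[0,0,0]]
  ]
}}

```text
time: 5.15
ee_pos: [520.5, -75.4, 155.8]
tcp_rot: [0.999, -0.033, -0.001, -0.0]
ft_force: [1.2, 0.6, -0.0]
grip_width: 0.5
finger_force: 0.0
```

```bash
python3 - <<'E'
from station import arm
import cv2,numpy as np
c=arm.capture("wrist");print(arm.observe()["ee_pos"])
cv2.imwrite("pics/w2.png",cv2.resize(c["frame"][100:340,100:420,::-1],(640,480),interpolation=cv2.INTER_CUBIC))
E
```

```text
[523.31489752 -76.23061426 163.07821092]
```

View pics/w2.png

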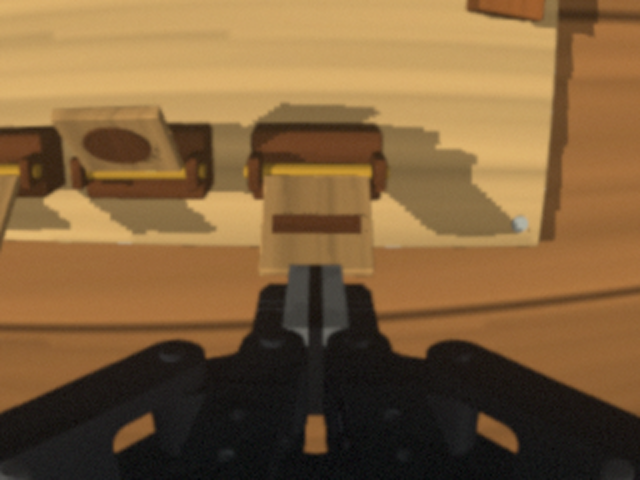

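Tag 4 now shows its bar (wrist crop 318,225) and leans forward. Next is tag 2, from the robot side.

Emit:
{"fn": "apply_moves", "kwargs": {
  "plan": [
    [[-15,-36,0],[0,0,0]],
    [[-15,-36,0],[0,0,0]],
    [[-15,-36,0],[0,0,0]],
    [[-15,-36,0],[0,0,0]],
    [[-15,-36,0],[0,0,0]],
    [[0,0,0],[0,0,0]]
  ]
}}

```text
time: 5.7
ee_pos: [454.2, 81.8, 155.6]
tcp_rot: [1.0, -0.011, -0.0, -0.013]
ft_force: [1.0, -1.5, -0.2]
grip_width: 0.0
finger_force: 0.0
```

Joint 6 hit its range, so the row fell short. I'll turn the tool a quarter turn, which is an equally good pusher.

Emit:
{"fn": "apply_moves", "kwargs": {
  "plan": [
    [[0,0,0],[0,0,-7]],
    [[0,0,0],[0,0,-7]],
    [[0,0,0],[0,0,-7]],
    [[0,0,0],[0,0,-7]],
    [[0,0,0],[0,0,-7]],
    [[0,0,0],[0,0,-7]],
    [[0,0,0],[0,0,-7]],
    [[0,0,0],[0,0,-7]],
    [[0,0,0],[0,0,-7]],
    [[0,0,0],[0,0,-7]],
    [[0,0,0],[0,0,-7]],
    [[0,0,0],[0,0,-7]],
    [[0,0,0],[0,0,-3.5]],
    [[0,0,0],[0,0,0]]
  ]
}}

```text
time: 6.87
ee_pos: [456.8, 78.7, 155.3]
tcp_rot: [0.731, 0.683, 0.008, -0.008]
ft_force: [0.6, 0.5, 0.0]
grip_width: -0.3
finger_force: 0.0
```

```bash
python3 - <<'E'
from station import arm
import numpy as np
from scipy.spatial.transform import Rotation as Ro
o=arm.observe();R=Ro.from_quat(o["tcp_rot"]).as_matrix();print(o["ee_pos"],R.round(3).tolist(),o["joints"].round(2))
print("to approach, tool axes",R.T@(np.array([454.5,110,55.5])-o["ee_pos"]))
E
```

```text
[456.79803581  78.66519771 155.27377464] [[0.068, 0.998, 0.001], [0.997, -0.068, 0.024], [0.024, -0.001, -1.0]] [-0.03  0.13 -0.25  1.19  0.02  1.61]
to approach, tool axes [ 28.74922564  -4.33239276 100.48218403]
```

Emit:
{"fn": "apply_moves", "kwargs": {
  "plan": [
    [[29,-4,0],[0,0,0]],
    [[0,0,25],[0,0,0]],
    [[0,0,25],[0,0,0]],
    [[0,0,25],[0,0,0]],
    [[0,0,25],[0,0,0]],
    [[0,0,0],[0,0,0]],
    [[0,10,0],[0,0,0]],
    [[0,10,0],[0,0,0]],
    [[0,10,0],[0,0,0]],
    [[0,10,0],[0,0,0]],
    [[0,8,0],[0,0,0]],
    [[0,7,0],[0,0,0]],
    [[0,7,0],[0,0,0]],
    [[0,7,0],[0,0,0]],
    [[0,6,0],[0,0,0]],
    [[0,0,0],[0,0,0]],
    [[0,0,0],[0,0,0]]
  ]
}}

```text
time: 8.28
ee_pos: [539.3, 105.4, 63.3]
tcp_rot: [0.731, 0.682, 0.016, -0.002]
ft_force: [10.2, -0.2, 36.7]
grip_width: 0.0
finger_force: 18.1
```

Emit:
{"fn": "apply_moves", "kwargs": {
  "plan": [
    [[0,0,-30],[0,0,0]],
    [[0,0,-35],[0,0,0]],
    [[0,0,-35],[0,0,0]],
    [[0,-35,0],[0,0,0]],
    [[0,-35,0],[0,0,0]],
    [[0,-35,0],[0,0,0]],
    [[0,-30,0],[0,0,0]],
    [[0,0,0],[0,0,0]]
  ]
}}

```text
time: 8.95
ee_pos: [390.6, 112.8, 157.5]
tcp_rot: [0.731, 0.682, 0.008, -0.009]
ft_force: [0.7, -0.0, -0.2]
grip_width: -0.2
finger_force: 0.0
```

```bash
python3 - <<'E'
from station import arm
import cv2,numpy as np
a=arm.capture("top")["frame"][155:255,150:320,::-1];b=arm.capture("scene")["frame"][120:230,180:360,::-1]
cv2.imwrite("pics/f.png",np.hstack([cv2.resize(x,(400,480 if i else 300),interpolation=cv2.INTER_CUBIC)[:300] if 0 else cv2.resize(x,(400,300),interpolation=cv2.INTER_CUBIC) for i,x in enumerate((a,b))]))
print(arm.observe()["ee_pos"])
E
```

```text
[395.07879853 112.56150404 157.59194718]
```

View pics/f.png

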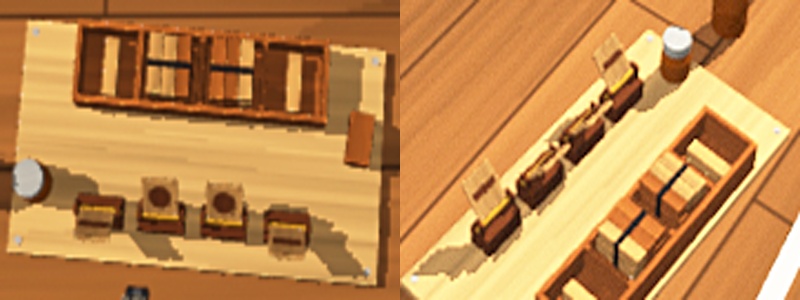

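The final view shows, left to right, bar, disc, disc, bar at (97,220), (160,195), (225,195) and (288,235). That matches single, full, full, single. The board, jar, offcut and blanks are where they were, and the arm is clear.

```bash
python3 -c "
from station import arm
print(arm.close_job())"
```

```text
the job is handed in; nothing more can be done
None
```

The stock board is up to date and handed in: I pushed the second tag from the left back and the rightmost tag forward, and the other two were already right. During the second push the fingertips pressed something at about ear-top height (most likely the foot's ears) with about 38 N at the wrist, with no displacement visible afterwards.

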